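Lock the drawbar with its sprung linchpin

ROBOT

A 6-joint arm with a two-finger parallel gripper is mounted at the origin on a cart in front of the work surface, level with it; the furniture and walls round the work are solid. World frame = base frame: x ahead of the robot, y to its left, z up, the work surface at z = 0. Lengths are in m, angles in rad, forces in N, time in s.
With the tool pointing down it reaches from about 0.35 to 0.975 m from the base axis. Payload 4.9 kg.
Tool frame: the origin (TCP) lies midway between the tips of the shut fingers; the grasp point (between the pads) lies 19 mm behind it; z points along the fingers, y is the direction in which the jaws open and shut (so a half turn about z gives the same grasp; the last joint's range is limited). The gripper opens to 85 mm and grips with 20 to 120 N. Pads are 22 mm wide; open, the fingers measure 114 mm over their backs; the gripper's body (76 mm by 85 mm) begins 54 mm behind the grasp point. The pads swing forward as they close: fully open they stand 13 mm farther back than shut.
Start: joints at [-1.427, 0.053, 1.613, -0, 1.476, -0.119], TCP at [0.162, -0.604, 0.231] pointing down, gripper open.
Joint ranges: [-3.01, 3.01], [-1.01, 2.22], [0.06, 2.58], [-1.02, 4.17], [0.09, 2.62], [-3.14, 3.14]. Speed limits (rad/s): [2.57, 2.57, 3.14, 3.14, 3.14, 3.14].

INTERFACE

Orientations are given as a unit quaternion [w, x, y, z].
In Python, from plant import manip, cams gives the robot as it stands.
- The arm moves only by the tool jog_arm, never from a script. Its argument "targets" is a list of rows, each a list of 4 numbers: the shift along the tool's x, y, z in m, then the turn about the tool's z in degrees. A call has 1 to 5 rows; each row is the pose to reach, as a shift and turn from the pose commanded when the call began, along the tool's axes at that moment; what a row does not reach only later rows make up. A row lasts 1/12 s, in which the tool goes at most 41.7 mm and 7.16 degrees, less where a joint would pass 70% of its speed; a pose out of reach is approached as far as the arm can. A call with a gripper value outside its range is refused whole. "fingers" is the opening, from 0 (shut) to 1 (fully open), set as the call begins (left out, the last holds). The fingers move at their own pace and stop on an object; the grip force is fixed at half the most. Time passes only in rows, so rows that repeat a pose let the fingers close. It gives the time, the measured TCP pose, the force and the opening at its end, in the units of the state.
- manip.state(): the state, without advancing time (a new reading comes with each control period).
- cams.grab_frame(name): name is "side" or "top"; returns the picture (420x560x3 uint8, red, green, blue); there is no depth.
- cams.get_calibration(name): a dict with "camera_matrix" (3x3 intrinsics, pixels), "cam_to_world" (4x4, takes a point from camera to world coordinates). Camera axes: x right, y up, looking along -z (the intrinsics and any distortion apply to the point x, -y, -z); pixel columns grow to the right and rows downward; lengths in m; the calibration is good to about 2 mm. A picture is of the moment at which its call begins. get_calibration takes no time and is no camera call.
- manip.job_done(): hands the job in, once; it reports no verdict.
The state is a dict: "time": time; "joint_pos": joint angles; "joint_vel": joint speeds; "joint_efforts": joint torques, N m; "tool_pos": TCP position; "tool_rot": TCP orientation; "contact_force": force on the tool from outside, world axes, zero at the start; "ft_torque": the same for the moment, N m; "gripper_width": opening from 0.0 (shut) to 1.0 (fully open).
Only numpy, scipy, OpenCV 4.12 (cv2) and the standard library are available. Lean on these libraries where they do the work, as an engineer would, in place of code of your own. Each camera call takes 0.05 s, during which the arm holds its last target. There are 200 camera calls.

TASK

Take the linchpin with the red grip out of its wooden stand and push it down through the cross hole of the steel bar until its collar sits on the bar; the bar has end play, so feel for the hole gently and never force the pin. Then swing its sprung loop over the end of the bar until its yellow crossbar snaps in underneath, and leave it locked, without disturbing the things around.

Things in the scene. Friction and masses are not known exactly. Their poses are not given: they have to be found in the camera images.
- linchpin: Loose linchpin, upright in the stand, about 150 g. Origin: centre of the underside of its collar (22 mm wide, 5 mm high), z up. Above: red grip block from 12.5 to 45.5 mm, 16 mm wide along y, 22 along x. Below: steel pin, diameter 10 mm, 38 mm long, its tip edge chamfered 1 mm. Its sprung loop points to -x.
- grip (a point): Middle of the linchpin's red grip block, 29 mm above the linchpin's origin, axes as the linchpin's. The loop's hinge axis runs along y, 21 mm below this point, and its ends stand 24 mm to either side.
- loop (a joint): Angle of the loop (rad): 0 when it stands out level along the linchpin's -x, negative when raised, positive when swung down; stops at -0.9 and 1.5. Light friction (1 N at the crossbar) keeps it where it is left. At about 0.9 its crossbar passes the bar's lower end edge (hardest point); snapped in under the bar it reads about 1.2.
- loop_bar (a point): Middle of the loop's crossbar, which carries a free-turning yellow sleeve (10 mm thick, 32 mm long, along y), 39 mm from the hinge. The legs, 40 mm apart, telescope on springs (2 N plus 0.9 N per mm, 12 mm at most). Pressed straight down along the bar's end face with 5 to 15 N, it is drawn out some 7 mm, passes the lower edge and jumps in under the bar.
- bracket: Blue bracket, fixed, 90 mm high, holding a level square steel bar (24 x 24 mm, from 48 to 72 mm above the bench) along its x axis, free end to -x. Origin on the bench below the nominal place of the bar's hole. The blue blocks begin 40 mm inward (+x) of it; a brass link arm on the bar begins 25 mm inward of the hole, 78 mm high, reaching 75 mm to +y.
- bar_top (a point): Middle of the bar's upper face at the hole's nominal place, axes as the bracket's. The vertical hole (12 mm wide, right through) is centred across the bar, but the bar, stiff in its end play, sits up to 9 mm farther in or out along x each time, which is not measured. Its flat end face is always 26 mm outward (-x) of the hole's axis.
- stand: Wooden stand fixed to the bench, 66 x 56 mm on a 90 x 70 mm foot, 46 mm high; origin at the centre of its underside. The linchpin stands in its middle hole (14 mm wide), the collar on its top.
- ratchet: Ratchet handle, 34x215x31 mm, loose bystander, origin under its centre.
- magnet_dish: Steel parts dish, 110 mm wide, 22 mm high, loose bystander.
- battery_9v: Orange block battery, 26x48x18 mm, loose bystander.
- tape_yellow: Roll of yellow tape, 66 mm wide, 19 mm high, loose bystander.
- spare_plug: Small black plug, 25x44x21 mm, loose bystander.

How it is judged:
On the way:
1. the pin is right through the bar's hole, its collar on the bar, while the loop is still open (z of linchpin in the frame of bar_top between -0.003 and 0.003 m and y of linchpin in the frame of bar_top between -0.006 and 0.006 m and x of linchpin in the frame of bar_top between -0.014 and 0.014 m and angle between linchpin's own z axis and vertical below 0.15 rad and value of joint loop below 0.7 rad), for 0.2 s.
At the end, for the whole second after the job is handed in: The linchpin stands upright (within 0.15 rad) in the bar's hole with its collar within 3 mm of the bar's upper face, its loop is snapped in under the bar (joint above 1.05 rad), and it is released and at rest (z of linchpin in the frame of bar_top between -0.003 and 0.003 m and y of linchpin in the frame of bar_top between -0.006 and 0.006 m and x of linchpin in the frame of bar_top between -0.014 and 0.014 m and angle between linchpin's own z axis and vertical below 0.15 rad and value of joint loop above 1.05 rad and linear speed of linchpin below 0.02 m/s and contact force between the fingers and linchpin below 0.2 N); the robot touches nothing.
It fails at once if the pin or its loop is pressed against the bar or bracket with more than 40 N (contact force between linchpin and bracket above 40 N).
It fails at once if the robot presses on the bracket or bar with more than 40 N (contact force between any of the fingers, the arm and bracket above 40 N).
It fails at once if a bystander is moved by more than 30 mm (distance of any of ratchet, magnet_dish, battery_9v, tape_yellow, spare_plug from where it was at the start of the episode above 0.03 m).
It also fails if it takes over 64 s, if anything falls off the work surface, if the arm or the gripper's body presses on something with over 40 N, if the wrist force passes 120 N, or if a joint passes its speed limit or range.

## Working session

There is one attempt and no reset: what is moved stays moved. The work goes in short steps, Python scripts to look and compute and a tool call to move; the robot and the scene stay as the last step left them, time stands still between calls to the robot, and variables do not carry over. Pictures are saved under pics/ and viewed, about 8 in all and at most 12, crops included, and the job is handed in when it is done.

Besides the shell and the picture viewer there is one more tool, called after "Emit:" as name(argument=value, ...), one argument or row to a line, values as JSON. jog_arm: Moves the arm, as the interface text tells. Its arguments: {"type":"object","properties":{"targets":{"type":"array"},"fingers":{"type":"number"}},"required":["targets"]}

```bash
mkdir -p pics; python3 - <<'E'
from plant import manip,cams
import cv2,numpy as np
np.set_printoptions(precision=4,suppress=True)
for n in("top","side"):
    f=cams.grab_frame(n); cv2.imwrite(f"pics/{n}0.png",f[:,:,::-1])
    c=cams.get_calibration(n); print(n,c)
print(manip.state())
E
```

```text
top {'camera_matrix': array([[425.759 ,   0.    , 279.6726],
       [  0.    , 425.759 , 208.533 ],
       [  0.    ,   0.    ,   1.    ]]), 'cam_to_world': array([[ 0.0182,  0.9867, -0.1618,  0.3582],
       [-0.9996,  0.0216,  0.0193,  0.0519],
       [ 0.0225,  0.1614,  0.9866,  1.1596],
       [ 0.    ,  0.    ,  0.    ,  1.    ]])}
side {'camera_matrix': array([[488.7523,   0.    , 269.3532],
       [  0.    , 488.7523, 214.4065],
       [  0.    ,   0.    ,   1.    ]]), 'cam_to_world': array([[-0.9422,  0.1935, -0.2735,  0.1608],
       [-0.3341, -0.4825,  0.8097,  1.088 ],
       [ 0.0247,  0.8542,  0.5193,  0.7612],
       [ 0.    ,  0.    ,  0.    ,  1.    ]])}
{'time': 0.1, 'joint_pos': array([-1.427 ,  0.0533,  1.6142, -0.    ,  1.476 , -0.119 ]), 'joint_vel': array([-0.001 , -0.0007, -0.0047,  0.0004, -0.0005,  0.0016]), 'joint_efforts': array([  0.0006, -39.4905, -37.1363,  -0.0001,   0.0039,  -0.    ]), 'tool_pos': array([ 0.1623, -0.603 ,  0.2302]), 'tool_rot': array([-0.001 ,  0.9914,  0.131 , -0.    ]), 'contact_force': array([ 0.5892, -1.3544, -0.2263]), 'ft_torque': array([-0.0024, -0.0318,  0.076 ]), 'gripper_width': 1.0006160265865252}
```

View pics/top0.png

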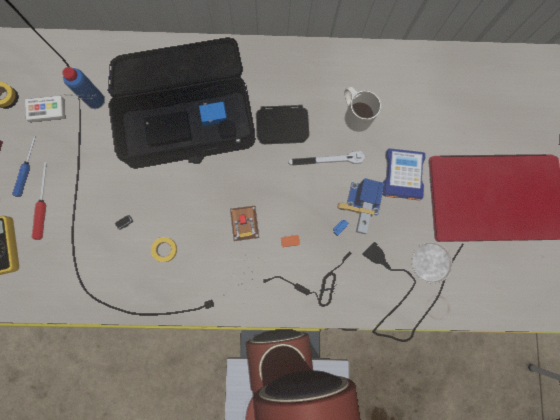

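View pics/side0.png

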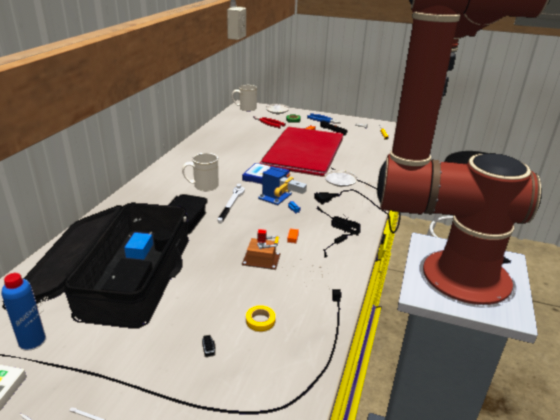

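The top picture shows the stand at about (244,222) and the bracket at about (366,205), with the bar's free end pointing down at about (362,230). I'll zoom in on both views.

```bash
python3 - <<'E'
import cv2,numpy as np
t=cv2.imread("pics/top0.png");s=cv2.imread("pics/side0.png")
def z(a,x,y,w,h,k): return cv2.resize(a[y:y+h,x:x+w],None,fx=k,fy=k,interpolation=cv2.INTER_CUBIC)
A=np.vstack([np.hstack([z(t,222,195,50,37,8),z(t,332,172,50,70,8)[:296]]),])
A=np.hstack([z(t,222,195,40,70,8),z(t,330,172,60,70,8)]);cv2.imwrite("pics/c1.png",A)
B=np.hstack([z(s,240,220,45,55,8),z(s,252,160,55,55,8)]);cv2.imwrite("pics/c2.png",B)
E
```

```text
(no output)
```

View pics/c1.png

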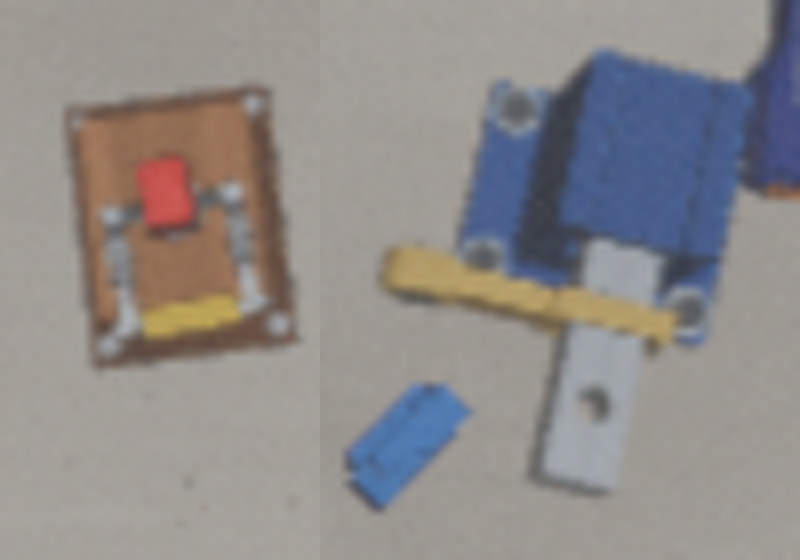

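View pics/c2.png

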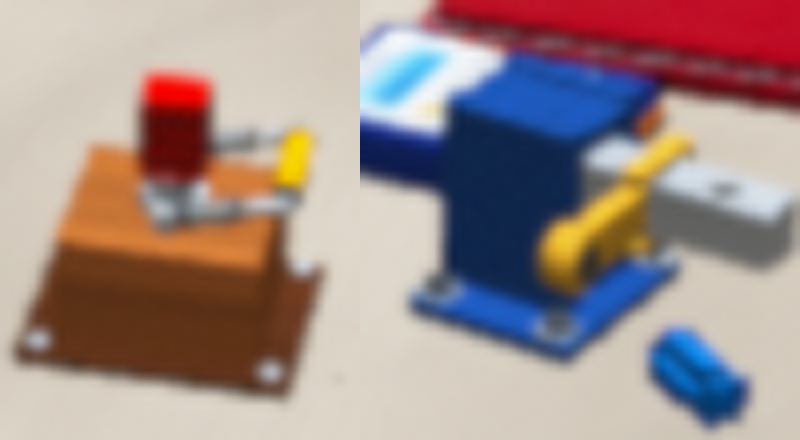

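The crops show the hole in the bar at about (364.4,222.4) in the top view and (297,183.5) in the side view. The red grip top is at (243,219) top and (262.5,231) side. The loop stands out towards the robot.

```bash
cat > geo.py <<'E'
from plant import cams,manip
import numpy as np
np.set_printoptions(precision=4,suppress=True)
C={n:cams.get_calibration(n) for n in("top","side")}
def ray(n,u,v):
    K=C[n]["camera_matrix"];T=C[n]["cam_to_world"]
    d=np.linalg.inv(K)@[u,v,1]; d=T[:3,:3]@[d[0],-d[1],-d[2]]; return T[:3,3],d
def atz(n,u,v,z):
    o,d=ray(n,u,v); return o+d*(z-o[2])/d[2]
def tri(a,b):
    o1,d1=ray("top",*a);o2,d2=ray("side",*b)
    s=np.linalg.lstsq(np.c_[d1,-d2],o2-o1,rcond=None)[0]
    p,q=o1+s[0]*d1,o2+s[1]*d2; return (p+q)/2,np.linalg.norm(p-q)
def proj(n,p):
    K=C[n]["camera_matrix"];T=C[n]["cam_to_world"]
    c=T[:3,:3].T@(np.array(p)-T[:3,3]); c=K@[c[0],-c[1],-c[2]]; return c[:2]/c[2]
E
python3 - <<'E'
from geo import *
c1s=lambda x,y:(222+(x+.5)/8-.5,195+(y+.5)/8-.5)
c1b=lambda x,y:(330+(x-320+.5)/8-.5,172+(y+.5)/8-.5)
c2s=lambda x,y:(240+(x+.5)/8-.5,220+(y+.5)/8-.5)
c2b=lambda x,y:(252+(x-360+.5)/8-.5,160+(y+.5)/8-.5)
ang=lambda a,b:np.degrees(np.arctan2((b-a)[1],(b-a)[0]))
P=lambda m,x,y,z:atz("top",*m(x,y),z)
print("hole",P(c1b,595,403,.072),atz("side",*c2b(722,188),.072),tri(c1b(595,403),c2b(722,188)))
l=[P(c1b,*p,.072) for p in((537,480),(583,245),(608,490),(663,255))]
print("bar corners",l,ang(l[0],l[1]),ang(l[2],l[3]))
w=atz("side",*c2b(755,213),.072);w2=atz("side",*c2b(590,163),.072);print("bar side edge",ang(w,w2))
print("grip top",P(c1s,166,187,.0915),atz("side",*c2s(180,90),.0915),tri(c1s(166,187),c2s(180,90)))
r=[P(c1s,*p,.0915) for p in((148,228),(140,160),(195,222),(185,155))];print("grip edge",ang(r[0],r[1]),ang(r[2],r[3]))
f=[P(c1s,*p,.01) for p in((96,365),(68,105),(297,340),(268,90))];print("foot",f,sum(f)/4,ang(f[0],f[1]),ang(f[2],f[3]),ang(f[2],f[0])-90,ang(f[3],f[1])-90)
h=[P(c1s,*p,.054) for p in((112,216),(232,190))];print("hinge",h,sum(h)/2,ang(h[1],h[0])-90)
print("sleeve",tri(c1s(190,314),c2s(295,158)))
s=manip.state();print(s["tool_pos"])
from scipy.spatial.transform import Rotation as R
q=s["tool_rot"];print(R.from_quat(q[[1,2,3,0]]).as_matrix())
E
```

```text
hole [ 0.5062 -0.188   0.072 ] [ 0.5075 -0.191   0.072 ] (array([ 0.5062, -0.1875,  0.0739]), np.float64(0.0006790175143493102))
bar corners [array([ 0.4807, -0.1689,  0.072 ]), array([ 0.558 , -0.1848,  0.072 ]), array([ 0.478 , -0.1918,  0.072 ]), array([ 0.5553, -0.2109,  0.072 ])] -11.632806220701955 -13.894625234566798
bar side edge -12.251966668799156
grip top [0.5072 0.1251 0.0915] [0.5041 0.125  0.0915] (array([0.5057, 0.1247, 0.0913]), np.float64(0.002978752966818543))
grip edge 8.539789367203266 10.173167165054638
foot [array([0.4575, 0.1523, 0.01  ]), array([0.5461, 0.165 , 0.01  ]), array([0.4673, 0.0848, 0.01  ]), array([0.5528, 0.097 , 0.01  ])] [0.5059 0.1248 0.01  ] 8.158531330758795 8.09107778865734 8.284423988139892 5.620240340416302
hinge [array([0.5025, 0.145 , 0.054 ]), array([0.5119, 0.1061, 0.054 ])] [0.5072 0.1255 0.054 ] 13.598417578612413
sleeve (array([0.4686, 0.1174, 0.0701]), np.float64(0.0012575879985748377))
[ 0.1623 -0.603   0.2302]
[[ 0.9657  0.2598 -0.0003]
 [ 0.2598 -0.9657  0.0019]
 [ 0.0002 -0.0019 -1.    ]]
```

Emit:
jog_arm(
  targets=[
    [0.016, -0.019, 0, 0],
    [0.037, -0.043, 0, 0],
    [0.058, -0.068, 0, 0],
    [0.08, -0.094, 0, 0],
    [0.102, -0.12, 0, 0],
  ],
  fingers=1.0,
)

```text
time: 0.52
tool_pos: [0.2299, -0.4595, 0.2305]
tool_rot: [-0.001, 0.991, 0.131, -0.0]
contact_force: [0.9, 1.0, 1.1]
gripper_width: 1.0
```

Emit:
jog_arm(
  targets=[
    [0.021, -0.025, 0, 0],
    [0.042, -0.05, 0, 0],
    [0.063, -0.074, 0, 0],
    [0.084, -0.099, 0, 0],
    [0.105, -0.124, 0, 0],
  ],
)

```text
time: 0.93
tool_pos: [0.299, -0.3124, 0.2308]
tool_rot: [-0.0, 0.991, 0.131, -0.0]
contact_force: [0.0, 0.2, 0.3]
gripper_width: 1.002
```

Emit:
jog_arm(
  targets=[
    [0.021, -0.025, 0, 0],
    [0.042, -0.05, 0, 0],
    [0.063, -0.074, 0, 0],
    [0.084, -0.099, 0, 0],
    [0.105, -0.124, 0, 0],
  ],
)

```text
time: 1.35
tool_pos: [0.3682, -0.1655, 0.231]
tool_rot: [-0.0, 0.991, 0.131, 0.0]
contact_force: [0.7, -0.7, -0.2]
gripper_width: 1.0
```

Emit:
jog_arm(
  targets=[
    [0.021, -0.025, 0, 0],
    [0.042, -0.05, 0, 0],
    [0.063, -0.074, 0, 0],
    [0.084, -0.099, 0, 0],
    [0.105, -0.124, 0, 0],
  ],
)

```text
time: 1.77
tool_pos: [0.4374, -0.0184, 0.2309]
tool_rot: [0.0, 0.991, 0.131, -0.0]
contact_force: [1.1, 0.2, 0.1]
gripper_width: 1.0
```

Emit:
jog_arm(
  targets=[
    [0.021, -0.025, 0, 0],
    [0.042, -0.05, 0, 0],
    [0.063, -0.074, 0, 0],
    [0.084, -0.099, 0, 0],
    [0.104, -0.122, 0, 0],
  ],
)

```text
time: 2.18
tool_pos: [0.5061, 0.1266, 0.2307]
tool_rot: [-0.0, 0.991, 0.131, -0.0]
contact_force: [1.7, -0.3, 0.3]
gripper_width: 1.002
```

Emit:
jog_arm(
  targets=[
    [0, 0, 0.015, 2.5],
    [0, 0, 0.03, 5],
    [0, 0, 0.045, 5],
    [0, 0, 0.06, 5],
    [0, 0, 0.06, 5],
  ],
)

```text
time: 2.6
tool_pos: [0.5034, 0.1246, 0.167]
tool_rot: [0.0, 0.996, 0.088, -0.004]
contact_force: [-0.0, 0.3, -1.2]
gripper_width: 1.0
```

Emit:
jog_arm(
  targets=[
    [0, 0, 0.02, 0],
    [0, 0, 0.045, 0],
    [0, 0, 0.065, 0],
    [0, 0, 0.075, 0],
    [0, 0, 0.075, 0],
  ],
)

```text
time: 3.02
tool_pos: [0.5041, 0.1245, 0.0939]
tool_rot: [0.0, 0.996, 0.088, -0.003]
contact_force: [-0.8, 0.6, -0.2]
gripper_width: 1.004
```

```bash
python3 - <<'E'
from geo import *
import cv2
s=manip.state();print(s["tool_pos"],s["tool_rot"])
a=cams.grab_frame("side")[:,:,::-1];b=cams.grab_frame("top")[:,:,::-1]
z=lambda a,x,y:cv2.resize(np.ascontiguousarray(a[y:y+70,x:x+48]),None,fx=8,fy=8,interpolation=cv2.INTER_CUBIC)
cv2.imwrite("pics/g1.png",np.hstack([z(a,240,195),z(b,222,190)]))
E
```

```text
[0.5041 0.1245 0.0939] [ 0.0001  0.9962  0.0876 -0.0026]
```

View pics/g1.png

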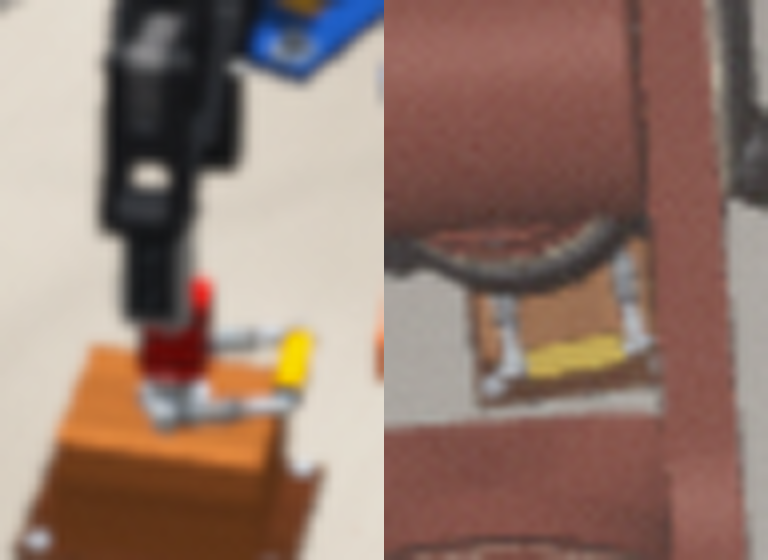

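The near finger sits beside the grip and clears the hinge and loop. I'll go down and close.

Emit:
jog_arm(
  targets=[
    [0.002, 0, 0.015, 0],
    [0.002, 0, 0.027, 0],
    [0.002, 0, 0.028, 0],
    [0.002, 0, 0.028, 0],
  ],
)

```text
time: 3.45
tool_pos: [0.5076, 0.125, 0.0681]
tool_rot: [-0.0, 0.996, 0.088, -0.001]
contact_force: [-0.6, -0.5, 0.1]
gripper_width: 1.002
```

Emit:
jog_arm(
  targets=[
    [0, 0, 0, 0],
    [0, 0, 0, 0],
    [0, 0, 0, 0],
    [0, 0, 0, 0],
    [0, 0, 0, 0],
  ],
  fingers=0.0,
)

```text
time: 3.87
tool_pos: [0.5082, 0.1251, 0.0687]
tool_rot: [-0.0, 0.996, 0.088, 0.0]
contact_force: [0.1, 0.3, 1.0]
gripper_width: 0.301
```

Emit:
jog_arm(
  targets=[
    [0, 0, 0, 0],
    [0, 0, 0, 0],
    [0, 0, 0, 0],
    [0, 0, 0, 0],
    [0, 0, 0, 0],
  ],
)

```text
time: 4.28
tool_pos: [0.5084, 0.1251, 0.0688]
tool_rot: [0.0, 0.996, 0.088, 0.0]
contact_force: [0.9, -0.3, 4.0]
gripper_width: 0.175
```

Emit:
jog_arm(
  targets=[
    [0, 0, -0.015, 0],
    [0, 0, -0.04, 0],
    [0, 0, -0.065, 0],
    [0, 0, -0.09, 0],
    [0, 0, -0.1, 0],
  ],
)

```text
time: 4.7
tool_pos: [0.5092, 0.1253, 0.1714]
tool_rot: [-0.0, 0.996, 0.088, 0.002]
contact_force: [0.5, -1.0, -0.0]
gripper_width: 0.175
```

Emit:
jog_arm(
  targets=[
    [0, 0, 0, 6],
    [0, 0, 0, 12],
    [0, 0, 0, 18],
    [0, 0, 0, 22.7],
    [0, 0, 0, 22.7],
  ],
)

```text
time: 5.12
tool_pos: [0.507, 0.125, 0.1667]
tool_rot: [0.0, 0.994, -0.111, -0.001]
contact_force: [0.5, -1.1, -1.9]
gripper_width: 0.173
```

Emit:
jog_arm(
  targets=[
    [0, 0, 0, 0],
    [0.004, 0.018, 0, 0],
    [0.011, 0.05, 0, 0],
    [0.018, 0.08, 0, 0],
    [0.025, 0.11, 0, 0],
  ],
)

```text
time: 5.53
tool_pos: [0.5078, 0.0114, 0.1677]
tool_rot: [-0.0, 0.994, -0.109, -0.0]
contact_force: [0.2, 0.1, -1.5]
gripper_width: 0.17
```

Emit:
jog_arm(
  targets=[
    [0.007, 0.031, 0, 0],
    [0.014, 0.062, 0, 0],
    [0.021, 0.093, 0, 0],
    [0.028, 0.125, 0, 0],
    [0.034, 0.15, 0, 0],
  ],
)

```text
time: 5.95
tool_pos: [0.508, -0.1436, 0.1677]
tool_rot: [0.0, 0.994, -0.11, -0.0]
contact_force: [0.1, 0.0, -0.9]
gripper_width: 0.171
```

Emit:
jog_arm(
  targets=[
    [0.004, 0.02, 0, 0],
    [0.008, 0.037, 0, 0],
    [0.009, 0.043, 0, 0],
    [0.009, 0.043, 0, 0],
    [0.009, 0.043, 0, 0],
  ],
)

```text
time: 6.37
tool_pos: [0.5077, -0.1849, 0.1678]
tool_rot: [-0.0, 0.994, -0.11, -0.0]
contact_force: [0.8, 0.6, -2.0]
gripper_width: 0.173
```

```bash
python3 - <<'E'
from geo import *
import cv2
s=manip.state();print(s["tool_pos"],s["tool_rot"],s["gripper_width"],s["contact_force"])
a=cams.grab_frame("side")[:,:,::-1];b=cams.grab_frame("top")[:,:,::-1]
print("tip expected",proj("side",[.506,-.188,.108]))
z=lambda a,x,y:cv2.resize(np.ascontiguousarray(a[y:y+72,x:x+48]),None,fx=8,fy=8,interpolation=cv2.INTER_CUBIC)
cv2.imwrite("pics/g2.png",np.hstack([z(a,270,140),z(b,340,190)]))
E
```

```text
[ 0.5077 -0.1849  0.1678] [-0.0005  0.9939 -0.1099 -0.0004] 0.17250515740685354 [ 0.7605  0.5772 -1.9785]
tip expected [297.6618 172.9291]
```

View pics/g2.png

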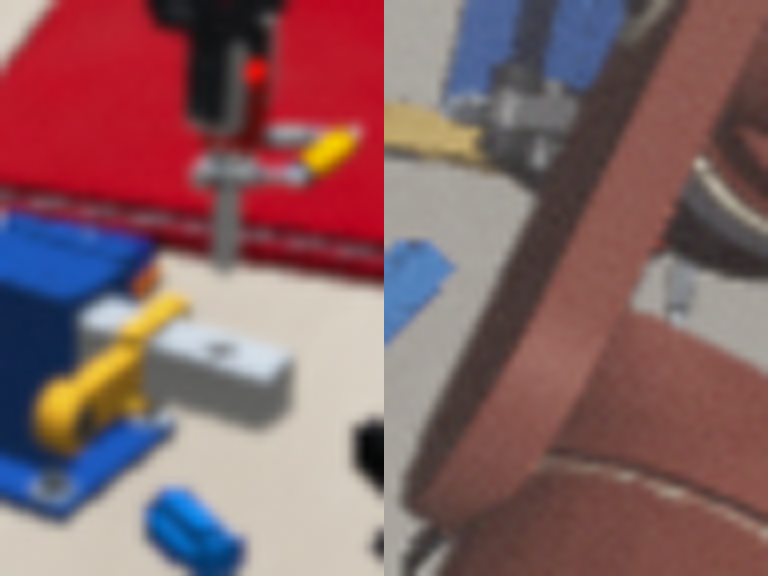

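The side view shows the pin tip at about (298,173) and the hole at about (297.7,183.7); the pin is held upright and the loop is open. I'll compare the two positions in this same view.

```bash
python3 - <<'E'
from geo import *
f=lambda x,y:(270+(x+.5)/8-.5,140+(y+.5)/8-.5)
t=atz("side",*f(225,265),.107);h=atz("side",*f(222,350),.072)
print(t,h,h-t)
# bar top face corners in side view: near-left far... end corners
for p in((292,362),(252,383)): print(atz("side",*f(*p),.072))
ux=np.array([.976,-.218]);uy=np.array([.218,.976]);d=(h-t)[:2];print("along bar",d@ux,"across(+y)",d@uy)
E
```

```text
[ 0.5069 -0.1915  0.107 ] [ 0.5056 -0.19    0.072 ] [-0.0013  0.0016 -0.035 ]
[ 0.4782 -0.1906  0.072 ]
[ 0.4875 -0.1687  0.072 ]
along bar -0.0016010768343441258 across(+y) 0.0012672142282837676
```

Emit:
jog_arm(
  targets=[
    [-0.001, 0.002, 0.01, 0],
    [-0.001, 0.002, 0.02, 0],
    [-0.001, 0.002, 0.028, 0],
    [-0.001, 0.002, 0.031, 0],
    [-0.001, 0.002, 0.031, 0],
  ],
)

```text
time: 6.88
tool_pos: [0.5055, -0.1864, 0.1351]
tool_rot: [-0.001, 0.994, -0.11, -0.002]
contact_force: [0.2, -1.1, -1.7]
gripper_width: 0.174
```

Emit:
jog_arm(
  targets=[
    [0, 0, 0.001, 0],
    [0, 0, 0.002, 0],
    [0, 0, 0.003, 0],
    [0, 0, 0.003, 0],
  ],
)

```text
time: 7.22
tool_pos: [0.5067, -0.1873, 0.1345]
tool_rot: [0.0, 0.994, -0.11, 0.0]
contact_force: [0.1, 0.1, -2.4]
gripper_width: 0.17
```

Emit:
jog_arm(
  targets=[
    [0, 0, 0.001, 0],
    [0, 0, 0.002, 0],
    [0, 0, 0.002, 0],
  ],
)

```text
time: 7.47
tool_pos: [0.5067, -0.1873, 0.1325]
tool_rot: [0.0, 0.994, -0.11, 0.0]
contact_force: [0.7, -0.1, -0.1]
gripper_width: 0.173
```

Emit:
jog_arm(
  targets=[
    [0, 0, 0.001, 0],
    [0, 0, 0.001, 0],
    [0, 0, 0.001, 0],
  ],
)

```text
time: 7.72
tool_pos: [0.5068, -0.1874, 0.1314]
tool_rot: [0.0, 0.994, -0.11, 0.0]
contact_force: [0.8, -0.3, -1.5]
gripper_width: 0.173
```

Emit:
jog_arm(
  targets=[
    [0, 0, 0.001, 0],
    [0, 0, 0.001, 0],
    [0, 0, 0.001, 0],
  ],
)

```text
time: 7.97
tool_pos: [0.5067, -0.1874, 0.1304]
tool_rot: [0.0, 0.994, -0.11, 0.0]
contact_force: [1.0, -1.6, -0.4]
gripper_width: 0.173
```

Emit:
jog_arm(
  targets=[
    [0, 0, 0.001, 0],
    [0, 0, 0.001, 0],
    [0, 0, 0.001, 0],
  ],
)

```text
time: 8.22
tool_pos: [0.5067, -0.1874, 0.1294]
tool_rot: [0.0, 0.994, -0.11, 0.0]
contact_force: [1.2, -1.6, -0.6]
gripper_width: 0.171
```

Emit:
jog_arm(
  targets=[
    [0, 0, 0.001, 0],
    [0, 0, 0.001, 0],
    [0, 0, 0.001, 0],
  ],
)

```text
time: 8.47
tool_pos: [0.5067, -0.1873, 0.1284]
tool_rot: [0.0, 0.994, -0.11, 0.0]
contact_force: [1.7, -1.5, -0.8]
gripper_width: 0.174
```

Emit:
jog_arm(
  targets=[
    [0, 0, 0.001, 0],
    [0, 0, 0.001, 0],
    [0, 0, 0.001, 0],
  ],
)

```text
time: 8.72
tool_pos: [0.5067, -0.1873, 0.1274]
tool_rot: [0.0, 0.994, -0.11, 0.0]
contact_force: [2.2, -2.4, -0.3]
gripper_width: 0.17
```

The tip is about 5 mm below the bar's top with only a small side force, so it is in the hole. I'll ease over a little and continue.

Emit:
jog_arm(
  targets=[
    [0.0005, 0.0007, 0.001, 0],
    [0.0005, 0.0007, 0.002, 0],
    [0.0005, 0.0007, 0.003, 0],
    [0.0005, 0.0007, 0.003, 0],
  ],
)

```text
time: 9.05
tool_pos: [0.5067, -0.1877, 0.1238]
tool_rot: [-0.0, 0.994, -0.11, -0.0]
contact_force: [2.0, -1.2, -1.6]
gripper_width: 0.175
```

Emit:
jog_arm(
  targets=[
    [0, 0, 0.001, 0],
    [0, 0, 0.002, 0],
    [0, 0, 0.003, 0],
    [0, 0, 0.003, 0],
  ],
)

```text
time: 9.38
tool_pos: [0.5067, -0.1878, 0.1209]
tool_rot: [-0.0, 0.994, -0.11, -0.0]
contact_force: [1.4, -0.2, -2.0]
gripper_width: 0.172
```

Emit:
jog_arm(
  targets=[
    [0.0005, 0, 0.002, 0],
    [0.0005, 0, 0.004, 0],
    [0.0005, 0, 0.006, 0],
    [0.0005, 0, 0.008, 0],
    [0.0005, 0, 0.008, 0],
  ],
)

```text
time: 9.8
tool_pos: [0.507, -0.1879, 0.1125]
tool_rot: [-0.0, 0.994, -0.11, -0.001]
contact_force: [1.0, 0.1, -1.4]
gripper_width: 0.175
```

Emit:
jog_arm(
  targets=[
    [0, 0, 0.002, 0],
    [0, 0, 0.004, 0],
    [0, 0, 0.006, 0],
    [0, 0, 0.008, 0],
    [0, 0, 0.008, 0],
  ],
)

```text
time: 10.22
tool_pos: [0.507, -0.1879, 0.1047]
tool_rot: [-0.0, 0.994, -0.11, -0.0]
contact_force: [0.1, -0.1, -1.5]
gripper_width: 0.172
```

Emit:
jog_arm(
  targets=[
    [0, 0, 0.002, 0],
    [0, 0, 0.004, 0],
    [0, 0, 0.006, 0],
    [0, 0, 0.007, 0],
    [0, 0, 0.007, 0],
  ],
)

```text
time: 10.63
tool_pos: [0.5072, -0.188, 0.0979]
tool_rot: [-0.0, 0.994, -0.11, -0.0]
contact_force: [-0.1, 0.3, -1.9]
gripper_width: 0.174
```

Now the last 3 mm, done gently.

Emit:
jog_arm(
  targets=[
    [0, 0, 0.001, 0],
    [0, 0, 0.002, 0],
    [0, 0, 0.002, 0],
  ],
)

```text
time: 10.88
tool_pos: [0.5073, -0.188, 0.0961]
tool_rot: [-0.0, 0.994, -0.11, -0.0]
contact_force: [0.4, 0.4, -3.1]
gripper_width: 0.175
```

Emit:
jog_arm(
  targets=[
    [0, 0, 0.0007, 0],
    [0, 0, 0.0007, 0],
    [0, 0, 0.0007, 0],
  ],
)

```text
time: 11.13
tool_pos: [0.5074, -0.1881, 0.0956]
tool_rot: [-0.0, 0.994, -0.11, -0.0]
contact_force: [-0.1, 0.3, -2.0]
gripper_width: 0.172
```

Emit:
jog_arm(
  targets=[
    [0, 0, 0.0005, 0],
    [0, 0, 0.0005, 0],
    [0, 0, 0.0005, 0],
  ],
)

```text
time: 11.38
tool_pos: [0.5074, -0.1881, 0.0951]
tool_rot: [-0.0, 0.994, -0.11, -0.0]
contact_force: [1.0, 0.6, -1.1]
gripper_width: 0.17
```

Emit:
jog_arm(
  targets=[
    [0, 0, 0.0006, 0],
    [0, 0, 0.0006, 0],
    [0, 0, 0.0006, 0],
  ],
)

```text
time: 11.63
tool_pos: [0.5075, -0.1882, 0.0948]
tool_rot: [0.0, 0.994, -0.11, 0.0]
contact_force: [-0.6, -0.4, 0.4]
gripper_width: 0.178
```

Emit:
jog_arm(
  targets=[
    [0, 0, 0.0006, 0],
    [0, 0, 0.0006, 0],
    [0, 0, 0.0006, 0],
  ],
)

```text
time: 11.88
tool_pos: [0.5076, -0.1882, 0.0947]
tool_rot: [0.0, 0.994, -0.11, 0.0]
contact_force: [-2.8, 1.0, 5.7]
gripper_width: 0.174
```

The collar is seated: about 6 N up-force at z = 0.0947. Now I'll release, lift and look.

Emit:
jog_arm(
  targets=[
    [0, 0, 0, 0],
    [0, 0, 0, 0],
    [0, 0, 0, 0],
    [0, 0, 0, 0],
    [0, 0, 0, 0],
  ],
  fingers=0.7,
)

```text
time: 12.3
tool_pos: [0.5073, -0.188, 0.0936]
tool_rot: [-0.0, 0.994, -0.11, -0.0]
contact_force: [-0.7, -0.2, 0.4]
gripper_width: 0.7
```

Emit:
jog_arm(
  targets=[
    [0, 0, -0.01, 0],
    [0, 0, -0.03, 0],
    [0, 0, -0.05, 0],
    [0, 0, -0.07, 0],
    [0, 0, -0.07, 0],
  ],
)

```text
time: 12.72
tool_pos: [0.5101, -0.1895, 0.1698]
tool_rot: [0.002, 0.994, -0.11, 0.004]
contact_force: [1.0, -0.2, 1.0]
gripper_width: 0.701
```

Emit:
jog_arm(
  targets=[
    [-0.02, 0, 0, 0],
    [-0.039, 0, 0, 0],
    [-0.039, 0, 0, 0],
    [-0.039, 0, 0, 0],
    [-0.039, 0, 0, 0],
  ],
  fingers=0.0,
)

```text
time: 13.13
tool_pos: [0.4696, -0.1797, 0.1639]
tool_rot: [0.0, 0.994, -0.11, 0.0]
contact_force: [0.6, -0.1, 0.2]
gripper_width: 0.004
```

```bash
python3 - <<'E'
from geo import *
import cv2
s=manip.state();print(s["tool_pos"],s["tool_rot"],s["gripper_width"],s["contact_force"])
a=cams.grab_frame("side")[:,:,::-1]
cv2.imwrite("pics/g3.png",cv2.resize(np.ascontiguousarray(a[130:195,260:325]),None,fx=9,fy=9,interpolation=cv2.INTER_CUBIC))
E
```

```text
[ 0.4696 -0.1797  0.1639] [ 0.0001  0.9939 -0.1102  0.0002] 0.003864276883362 [ 0.6423 -0.0709  0.2301]
```

View pics/g3.png

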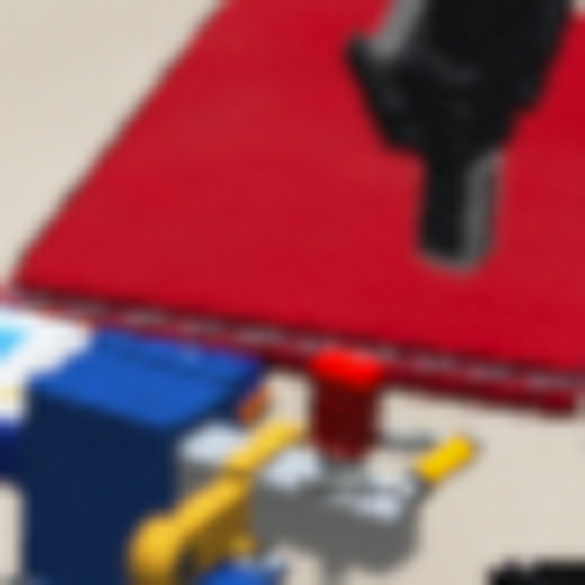

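The pin stands seated with its red top at about (298.5,171). The loop is raised with its sleeve at about (309.4,180.8), and the shut fingertip is at about (310.5,158.5).

```bash
python3 - <<'E'
from geo import *
f=lambda x,y:(260+(x+.5)/9-.5,130+(y+.5)/9-.5)
g=atz("side",*f(347,368),.1175); t=atz("side",*f(455,255),.1639)
u=np.array([.976,-.218]);v=np.array([.218,.976])
tcp=np.array([.4696,-.1797])
print("grip",g,"tip",t,"bias",t[:2]-tcp)
d=g[:2]-t[:2];print("grip rel to tip along/across bar",d@u,d@v)
print("tip predicted px",(proj("side",[*tcp,.1639])-[260,130]+.5)*9)
e=f(416,510);E=atz("side",*e,.072);print("bar near end corner",E,(E[:2]-g[:2])@u)
E
```

```text
grip [ 0.5045 -0.1859  0.1175] tip [ 0.471  -0.1872  0.1639] bias [ 0.0014 -0.0075]
grip rel to tip along/across bar 0.03242919194945017 0.008561459023771319
tip predicted px [453.5024 265.2394]
bar near end corner [ 0.4765 -0.1815  0.072 ] -0.028312866467249447
```

```bash
python3 - <<'E'
from geo import *
u=np.array([.976,-.218])
for d in(-.004,-.002,0,.002): print(d,(proj("side",[*(np.array([.5075,-.1881])+d*u),.1175])-[260,130]+.5)*9)
E
```

```text
-0.004 [351.2921 367.3547]
-0.002 [346.0353 365.8254]
0 [340.7849 364.298 ]
0.002 [335.5408 362.7724]
```

Emit:
jog_arm(
  targets=[
    [-0.002, 0, 0.01, 0],
    [-0.002, 0, 0.028, 0],
    [-0.002, 0, 0.045, 0],
    [-0.002, 0, 0.055, 0],
    [-0.002, 0, 0.055, 0],
  ],
)

```text
time: 13.6
tool_pos: [0.4656, -0.178, 0.1053]
tool_rot: [-0.001, 0.994, -0.11, -0.003]
contact_force: [-0.3, 0.9, -0.9]
gripper_width: 0.002
```

Emit:
jog_arm(
  targets=[
    [0, 0, 0.003, 0],
    [0, 0, 0.006, 0],
    [0, 0, 0.01, 0],
    [0, 0, 0.014, 0],
    [0, 0, 0.015, 0],
  ],
)

```text
time: 14.02
tool_pos: [0.4673, -0.1791, 0.0936]
tool_rot: [-0.0, 0.994, -0.11, -0.0]
contact_force: [-0.3, -0.4, 0.1]
gripper_width: -0.001
```

Emit:
jog_arm(
  targets=[
    [0, 0, 0.003, 0],
    [0, 0, 0.006, 0],
    [0, 0, 0.009, 0],
    [0, 0, 0.012, 0],
    [0, 0, 0.014, 0],
  ],
)

```text
time: 14.43
tool_pos: [0.4673, -0.1791, 0.0795]
tool_rot: [-0.0, 0.994, -0.11, -0.0]
contact_force: [0.4, -0.4, 0.7]
gripper_width: 0.001
```

Emit:
jog_arm(
  targets=[
    [0, 0, 0.003, 0],
    [0, 0, 0.006, 0],
    [0, 0, 0.009, 0],
    [0, 0, 0.012, 0],
    [0, 0, 0.012, 0],
  ],
)

```text
time: 14.85
tool_pos: [0.4669, -0.1789, 0.0671]
tool_rot: [-0.0, 0.994, -0.11, -0.001]
contact_force: [-0.6, -0.1, -0.1]
gripper_width: 0.0
```

Emit:
jog_arm(
  targets=[
    [0, 0, 0.002, 0],
    [0, 0, 0.004, 0],
    [0, 0, 0.006, 0],
    [0, 0, 0.006, 0],
  ],
)

```text
time: 15.18
tool_pos: [0.4672, -0.179, 0.0615]
tool_rot: [-0.0, 0.994, -0.11, -0.0]
contact_force: [0.2, 0.2, 0.6]
gripper_width: -0.001
```

Emit:
jog_arm(
  targets=[
    [0, 0, 0.002, 0],
    [0, 0, 0.004, 0],
    [0, 0, 0.004, 0],
  ],
)

```text
time: 15.43
tool_pos: [0.4673, -0.1792, 0.0578]
tool_rot: [0.0, 0.994, -0.11, -0.0]
contact_force: [-0.1, -0.4, 2.1]
gripper_width: -0.0
```

Emit:
jog_arm(
  targets=[
    [0, 0, 0.002, 0],
    [0, 0, 0.003, 0],
    [0, 0, 0.003, 0],
  ],
)

```text
time: 15.68
tool_pos: [0.4671, -0.1793, 0.055]
tool_rot: [0.0, 0.994, -0.11, -0.0]
contact_force: [-3.1, 0.1, 5.3]
gripper_width: -0.001
```

Emit:
jog_arm(
  targets=[
    [0, 0, 0.002, 0],
    [0, 0, 0.003, 0],
    [0, 0, 0.003, 0],
  ],
)

```text
time: 15.93
tool_pos: [0.4657, -0.1788, 0.0518]
tool_rot: [-0.0, 0.994, -0.11, -0.002]
contact_force: [-7.0, 0.3, 8.4]
gripper_width: -0.0
```

Emit:
jog_arm(
  targets=[
    [0, 0, 0.002, 0],
    [0, 0, 0.003, 0],
    [0, 0, 0.003, 0],
  ],
)

```text
time: 16.18
tool_pos: [0.4645, -0.1784, 0.0473]
tool_rot: [-0.0, 0.994, -0.11, -0.004]
contact_force: [-8.0, -0.4, 2.5]
gripper_width: -0.0
```

```bash
python3 - <<'E'
from geo import *
import cv2
s=manip.state();print(s["tool_pos"],s["contact_force"])
a=cams.grab_frame("side")[:,:,::-1]
cv2.imwrite("pics/g4.png",cv2.resize(np.ascontiguousarray(a[150:205,270:325]),None,fx=10,fy=10,interpolation=cv2.INTER_CUBIC))
E
```

```text
[ 0.4645 -0.1784  0.0473] [-8.0014 -0.3796  2.4962]
```

View pics/g4.png

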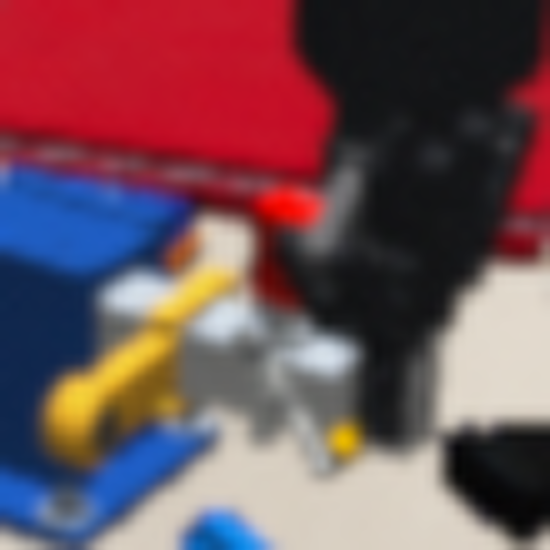

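The finger has slid to the outside of the sleeve. The sleeve's end shows at about (304,193.5), near the bar's lower edge. I'll compute the loop angle from that.

```bash
python3 - <<'E'
from geo import *
u=np.array([.976,-.218,0]);v=np.array([.218,.976,0]);p0=np.array([.5075,-.1881,.080])-.002*u
f=lambda x,y:(270+(x+.5)/10-.5,150+(y+.5)/10-.5)
for x,y in((345,441),(325,468),(265,345)):
  for ac in (.016,.020,.024):
    o,d=ray("side",*f(x,y)); s=((p0+ac*v-o)@v)/(d@v); q=o+s*d-p0
    print(x,ac,"u",q@u,"z",q[2],"ang",np.arctan2(-q[2],-(q@u)),"r",np.hypot(q@u,q[2]))
for a,r in((.9,.046),(1.0,.043),(1.2,.040)):
    print(a,(proj("side",p0+.016*v-u*r*np.cos(a)+[0,0,-r*np.sin(a)])-[270,150]+.5)*10)
E
```

```text
345 0.016 u -0.033881242864940646 z -0.024794108604977813 ang 0.6317474413978614 r 0.04198435946383518
345 0.02 u -0.03589436979399624 z -0.02234640171150419 ang 0.5568428414160174 r 0.042281999152831776
345 0.024 u -0.037907496723051874 z -0.01989869481803057 ang 0.4833903166205301 r 0.042812806066284716
325 0.016 u -0.02779141915123844 z -0.036008625636523114 ang 0.9134892405816334 r 0.04548608686918553
325 0.02 u -0.0298256587389309 z -0.03352203941238323 ang 0.8436827449057058 r 0.04486977875560052
325 0.024 u -0.031859898326623365 z -0.031035453188243342 ang 0.7722907094554905 r 0.044477550247090075
265 0.016 u -0.004859798332739519 z -0.0010125405566778073 ang 0.20541167293152351 r 0.004964159366278969
265 0.02 u -0.0069735389873088645 z 0.0013527186089703075 ang -0.1915992817092457 r 0.007103526845347409
265 0.024 u -0.009087279641878053 z 0.0037179777746182002 ang -0.38836154181243554 r 0.009818452526862174
0.9 [327.8339 469.3115]
1.0 [312.2596 464.8208]
1.2 [286.828  459.9941]
```

The sleeve is at the hardest point (about 0.85 rad), and the fingertip is narrower than I assumed, so it slipped outside. I'll go up, feel for the end face gently, and press again closer in.

Emit:
jog_arm(
  targets=[
    [0, 0, -0.005, 0],
    [0, 0, -0.01, 0],
    [0, 0, -0.015, 0],
    [0, 0, -0.018, 0],
    [0, 0, -0.018, 0],
  ],
)

```text
time: 16.65
tool_pos: [0.4684, -0.1795, 0.0683]
tool_rot: [0.0, 0.994, -0.11, 0.001]
contact_force: [-0.1, -0.1, 0.7]
gripper_width: 0.002
```

Emit:
jog_arm(
  targets=[
    [0.001, 0, 0, 0],
    [0.002, 0, 0, 0],
    [0.002, 0, 0, 0],
    [0.002, 0, 0, 0],
  ],
)

```text
time: 16.98
tool_pos: [0.4692, -0.1794, 0.0666]
tool_rot: [-0.0, 0.994, -0.11, -0.0]
contact_force: [0.2, -0.5, -0.3]
gripper_width: 0.001
```

Emit:
jog_arm(
  targets=[
    [0.001, 0, 0, 0],
    [0.001, 0, 0, 0],
    [0.001, 0, 0, 0],
  ],
)

```text
time: 17.23
tool_pos: [0.47, -0.1796, 0.0666]
tool_rot: [-0.0, 0.994, -0.11, -0.0]
contact_force: [-1.2, -0.6, -0.0]
gripper_width: -0.003
```

Emit:
jog_arm(
  targets=[
    [0.001, 0, 0, 0],
    [0.001, 0, 0, 0],
    [0.001, 0, 0, 0],
  ],
)

```text
time: 17.48
tool_pos: [0.4701, -0.1796, 0.0665]
tool_rot: [-0.0, 0.994, -0.11, -0.002]
contact_force: [-5.2, 0.6, 3.2]
gripper_width: -0.002
```

Emit:
jog_arm(
  targets=[
    [0.001, 0, 0, 0],
    [0.001, 0, 0, 0],
    [0.001, 0, 0, 0],
  ],
)

```text
time: 17.73
tool_pos: [0.4701, -0.1796, 0.0665]
tool_rot: [-0.001, 0.994, -0.11, -0.003]
contact_force: [-8.9, 1.4, 5.7]
gripper_width: -0.001
```

The end face is felt at tool x = 0.4701. I'll keep this light inward preload and press down along the face.

Emit:
jog_arm(
  targets=[
    [0, 0, 0.002, 0],
    [0, 0, 0.004, 0],
    [0, 0, 0.006, 0],
    [0, 0, 0.006, 0],
  ],
)

```text
time: 18.07
tool_pos: [0.47, -0.1796, 0.0604]
tool_rot: [-0.0, 0.994, -0.11, -0.003]
contact_force: [-9.4, 1.7, 5.3]
gripper_width: -0.002
```

Emit:
jog_arm(
  targets=[
    [0, 0, 0.002, 0],
    [0, 0, 0.004, 0],
    [0, 0, 0.006, 0],
    [0, 0, 0.006, 0],
  ],
)

```text
time: 18.4
tool_pos: [0.47, -0.1798, 0.0553]
tool_rot: [-0.0, 0.994, -0.11, -0.004]
contact_force: [-12.2, 2.8, 11.2]
gripper_width: 0.001
```

Emit:
jog_arm(
  targets=[
    [0, 0, 0.002, 0],
    [0, 0, 0.003, 0],
    [0, 0, 0.003, 0],
  ],
)

```text
time: 18.65
tool_pos: [0.4699, -0.1799, 0.0528]
tool_rot: [-0.0, 0.994, -0.11, -0.004]
contact_force: [-14.8, 2.9, 14.5]
gripper_width: 0.0
```

Emit:
jog_arm(
  targets=[
    [-0.0005, 0, 0.002, 0],
    [-0.0005, 0, 0.003, 0],
    [-0.0005, 0, 0.003, 0],
  ],
)

```text
time: 18.9
tool_pos: [0.4699, -0.1799, 0.0494]
tool_rot: [-0.0, 0.994, -0.11, -0.003]
contact_force: [-10.8, 1.7, 9.9]
gripper_width: -0.002
```

Emit:
jog_arm(
  targets=[
    [0, 0, 0.002, 0],
    [0, 0, 0.003, 0],
    [0, 0, 0.003, 0],
  ],
)

```text
time: 19.15
tool_pos: [0.4699, -0.1797, 0.0456]
tool_rot: [-0.0, 0.994, -0.11, -0.003]
contact_force: [-7.2, 1.7, 4.7]
gripper_width: -0.002
```

Emit:
jog_arm(
  targets=[
    [0, 0, 0.002, 0],
    [0, 0, 0.004, 0],
    [0, 0, 0.005, 0],
    [0, 0, 0.005, 0],
  ],
)

```text
time: 19.48
tool_pos: [0.4699, -0.1796, 0.0404]
tool_rot: [-0.0, 0.994, -0.11, -0.003]
contact_force: [-6.9, 1.7, 5.2]
gripper_width: 0.0
```

Emit:
jog_arm(
  targets=[
    [-0.01, 0, 0, 0],
    [-0.03, 0, 0, 0],
    [-0.04, 0, -0.01, 0],
    [-0.04, 0, -0.03, 0],
    [-0.04, 0, -0.06, 0],
  ],
)

```text
time: 19.9
tool_pos: [0.43, -0.1699, 0.0985]
tool_rot: [-0.001, 0.994, -0.11, -0.002]
contact_force: [0.2, 0.0, -0.1]
gripper_width: -0.001
```

Emit:
jog_arm(
  targets=[
    [0, 0, -0.03, 0],
    [0, 0, -0.06, 0],
    [0, 0, -0.08, 0],
    [0, 0, -0.08, 0],
    [0, 0, -0.08, 0],
  ],
)

```text
time: 20.32
tool_pos: [0.4335, -0.1718, 0.1825]
tool_rot: [0.001, 0.994, -0.11, 0.002]
contact_force: [-0.2, -0.2, -1.4]
gripper_width: -0.001
```

```bash
python3 - <<'E'
from geo import *
import cv2
s=manip.state();print(s["tool_pos"],s["contact_force"])
a=cams.grab_frame("side")[:,:,::-1]
cv2.imwrite("pics/g5.png",cv2.resize(np.ascontiguousarray(a[150:205,265:320]),None,fx=10,fy=10,interpolation=cv2.INTER_CUBIC))
E
```

```text
[ 0.4335 -0.1718  0.1825] [-0.1914 -0.198  -1.3549]
```

View pics/g5.png

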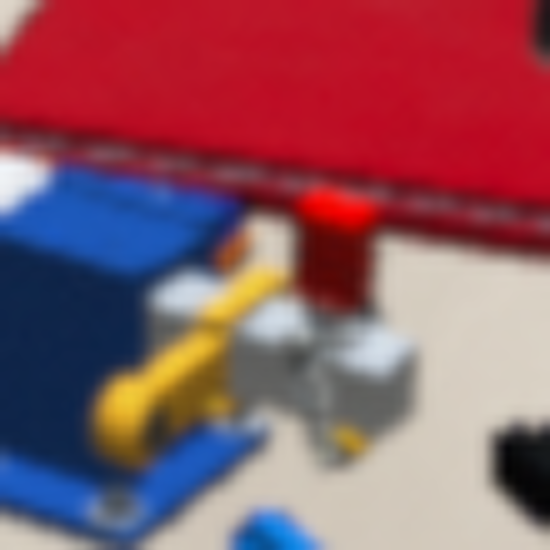

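The pin is upright and seated. The leg now runs steeply down the bar's side to about (298,196), and the yellow sleeve shows only under the bar's lower edge. I'll check the angle.

```bash
python3 - <<'E'
from geo import *
u=np.array([.976,-.218,0]);v=np.array([.218,.976,0]);p0=np.array([.5075,-.1881,.080])-.002*u
for a,r in((.9,.046),(1.05,.042),(1.2,.040)):
  print(a,[((proj("side",p0+ac*v-u*r*np.cos(a)+[0,0,-r*np.sin(a)])-[265,150]+.5)*10).round() for ac in(.012,.016,.020)])
print("hinge",[((proj("side",p0+ac*v)-[265,150]+.5)*10).round() for ac in(.02,)])
s=manip.state();print(s["time"])
E
```

```text
0.9 [array([384., 464.]), array([378., 469.]), array([371., 475.])]
1.05 [array([362., 458.]), array([355., 463.]), array([349., 469.])]
1.2 [array([343., 455.]), array([337., 460.]), array([330., 465.])]
hinge [array([295., 343.])]
20.3667
```

The leg end at (330,460) in the crop matches 1.2 rad (prediction (330,465); 0.9 rad would be (371,475)). The robot is clear and touching nothing.

```bash
python3 -c "
from plant import manip
print(manip.job_done())"
```

```text
the job is handed in; nothing more can be done
None
```

The linchpin is in the bar's hole with its collar seated and its loop snapped in under the bar. I handed the job in at about 20.4 s; no verdict was reported.

- **Insertion:** The pin dropped into the hole with only 2–3 N of side force. The collar seated at the height I expected, with about 6 N of upward force. The loop was still open when I released the grip.
- **Loop:** The first push did not lock it. The fingertip slid to the outside of the yellow sleeve and stuck at about 0.85 rad. I backed off, felt for the bar's end face and pressed again closer in. The press peaked at about 15 N down and 15 N sideways, and the loop went under.
- **Last checks:** The side picture shows the pin upright and the leg end where 1.2 rad predicts, to within about half a camera pixel. The fingers were clear, at about 0.18 m height with about 1 N on the force sensor. I could not read the loop angle directly. I took no after-picture of the bystanders, but the tool never came close to them.
- **Disagreement:** The two cameras differed by 2–3 mm on the hole's position across the bar. I went by feel there.

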